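# Sort the microscope parts into their trays

### The job

Clear up after the microscope session: stand the two steel objectives upright in the divided tray, one in each bay, stand both eyepieces upright in the plain square tray, and lay the round filter flat in the round dish. Set each part down on its tray before letting go; do not drop it. Leave the glass beaker and the small oil bottle standing where they are.

Things in the scene. Friction and masses are not known exactly. Their poses are not given: they have to be found in the camera images.
- objective_short: the shorter microscope objective, bare steel, round, upright on its threaded end (22 dia, 4 high), nose up: straight body 28 dia from height 4 to 30, above that a cone narrowing to a 14 dia nose at 42. Total height 42. Origin: centre of its underside; z up along its axis; yaw means nothing. Stands loose on the bench, about 110 g. Grip the straight body.
- objective_long: the longer microscope objective, bare steel, round, upright on its threaded end (22 dia, 4 high), nose up: straight body 28 dia from height 4 to 40, above that a cone narrowing to a 14 dia nose at 60. Total height 60. Origin: centre of its underside; z up along its axis; yaw means nothing. Stands loose on the bench, about 150 g. Grip the straight body.
- eyepiece_a: microscope eyepiece, one of two alike, black and steel, round, standing upright on its wide eyecup: eyecup 40 dia up to height 16, then a straight tube 30 dia from height 18 to its flat top at 50 with a lens in it. Origin: centre of its underside; z up along its axis; yaw means nothing. Loose, about 100 g. Grip the tube.
- eyepiece_b: microscope eyepiece, one of two alike, black and steel, round, standing upright on its wide eyecup: eyecup 40 dia up to height 16, then a straight tube 30 dia from height 18 to its flat top at 50 with a lens in it. Origin: centre of its underside; z up along its axis; yaw means nothing. Loose, about 100 g. Grip the tube.
- filter: filter in a round dark steel mount, a flat disc 44 dia and 10 thick with a glass centre, lying flat on the bench. Origin: centre of its underside; z up; yaw means nothing. Loose, about 40 g. Grip it across its 44 diameter.
- divided_tray: shallow oblong grey tray, fixed, 90 (x) by 170 (y) by 12 high outside, open on top; walls and floor 4 thick (inner floor 4 above the bench). A 4 thick wall, as high as the rim, crosses its middle along x and makes two bays, each 82 (x) by 79 (y) inside, centred at y = -41.5 and +41.5. Origin: centre of its underside; axes its own (turned by its yaw).
- square_tray: shallow square grey tray without dividers, fixed to the bench, 140 by 140 by 12 high outside, open on top; walls and floor 4 thick (inner floor 4 above the bench). Origin: centre of its underside; x and y along its sides.
- round_dish: shallow round grey dish, fixed to the bench, 136 dia over its rim, 12 high, wall 4 thick; flat inner floor about 120 dia, 4 above the bench. Origin: centre of its underside.
- beaker: small empty glass beaker, 44 dia and 55 high, standing loose among the parts; not part of the job, leave it standing. Origin: centre of its underside.
- oil_bottle: small amber glass bottle with a black cap and pale label, 26 dia and 55 high, standing loose among the parts; not part of the job, leave it standing. Origin: centre of its underside.

How it is judged:
At the end, for the whole second after the job is handed in: Objectives stand upright, one per bay of the divided tray, axes 7 mm or more from its walls; eyepieces upright in the square tray, axes within 55 mm of its centre each way (tilt under 0.15 rad); filter flat in the dish, within 42 mm of centre. All at rest; beaker and bottle moved under 30 mm (z of objective_short in the frame of divided_tray between 0 and 0.009 m and angle between each of objective_short, objective_long, eyepiece_a, eyepiece_b's own z axis and vertical below 0.15 rad and x of objective_short in the frame of divided_tray between -0.034 and 0.034 m and z of objective_long in the frame of divided_tray between 0 and 0.009 m and x of objective_long in the frame of divided_tray between -0.034 and 0.034 m and ((y of objective_short in the frame of divided_tray between 0.008 and 0.074 m and y of objective_long in the frame of divided_tray between -0.074 and -0.008 m) or (y of objective_short in the frame of divided_tray between -0.074 and -0.008 m and y of objective_long in the frame of divided_tray between 0.008 and 0.074 m)) and z of eyepiece_a in the frame of square_tray between 0 and 0.009 m and x of eyepiece_a in the frame of square_tray between -0.055 and 0.055 m and y of eyepiece_a in the frame of square_tray between -0.055 and 0.055 m and z of eyepiece_b in the frame of square_tray between 0 and 0.009 m and x of eyepiece_b in the frame of square_tray between -0.055 and 0.055 m and y of eyepiece_b in the frame of square_tray between -0.055 and 0.055 m and horizontal distance between filter and round_dish below 0.042 m and z of filter in the frame of round_dish between 0 and 0.018 m and angle between the z axis of filter and the z axis of round_dish, either way round below 0.12 rad and linear speed of each of objective_short, objective_long, eyepiece_a, eyepiece_b, filter below 0.02 m/s and angular speed of each of objective_short, objective_long, eyepiece_a, eyepiece_b, filter below 0.2 rad/s and angle between each of beaker, oil_bottle's own z axis and vertical below 0.2 rad and distance of each of beaker, oil_bottle from where it was at the start of the episode below 0.03 m); the robot touches nothing.
It fails at once if a part is dropped (falls out of the fingers from more than about 15 mm: over 0.55 m/s untouched by them) ((linear speed of objective_short above 0.55 m/s and contact force between objective_short and the fingers below 0.05 N) or (linear speed of objective_long above 0.55 m/s and contact force between objective_long and the fingers below 0.05 N) or (linear speed of eyepiece_a above 0.55 m/s and contact force between eyepiece_a and the fingers below 0.05 N) or (linear speed of eyepiece_b above 0.55 m/s and contact force between eyepiece_b and the fingers below 0.05 N) or (linear speed of filter above 0.55 m/s and contact force between filter and the fingers below 0.05 N)).
It fails at once if the beaker or the oil bottle is knocked over or pushed more than 30 mm (angle between any of beaker, oil_bottle's own z axis and vertical above 0.6 rad or distance of any of beaker, oil_bottle from where it was at the start of the episode above 0.03 m).
It also fails if it takes over 120 s, if anything falls off the work surface, if the arm or the gripper's body presses on something with over 40 N, if the wrist force passes 120 N, or if a joint passes its speed limit or range.

### The arm

A 7-joint arm with a two-finger parallel gripper is mounted at the origin on the work surface. World frame = base frame: x ahead of the robot, y to its left, z up, the work surface at z = 0. Lengths are in m, angles in rad, forces in N, time in s.
With the tool pointing down it reaches from about 0.35 to 0.9 m from the base axis. Payload 8.1 kg.
Tool frame: the origin (TCP) lies between the finger pads; the fingertips stand 22 mm ahead of it and the grasp point (between the pads) lies 3 mm ahead of it (arm.tip_reach is the distance from the TCP to the fingertips, in m); z points along the fingers, y is the line along which they close (so a half turn about z gives the same grasp; the last joint's range is limited). The gripper opens to 92 mm and grips with 3 to 60 N. Pads are 19 mm wide; open, the fingers measure 130 mm over their backs; the gripper's body (75 mm by 190 mm) begins 47 mm behind the grasp point.
Start: joints at [1.189, 0.434, 0.025, 1.573, -0.012, 1.134, -0.075], TCP at [0.172, -0.601, 0.249] pointing down, gripper open.
Joint ranges: [-2.62, 2.62], [-0.44, 2.09], [-1.27, 1.32], [0.08, 2.57], [-1.32, 4.46], [0.12, 2], [-2.74, 2.74]. Speed limits (rad/s): [2.22, 2.22, 3.01, 3.01, 3.14, 3.14, 3.14].

### API

Orientations are given as a rotation vector (axis times angle).
In Python, from cell import telemetry, vision, job, arm gives the robot as it stands. The module is installed in compiled form; this text tells all that it offers.
- The arm moves only by the shell command python3 -m creep 'ROWS' [FORCE]. ROWS is text: rows parted by semicolons, each of 7 numbers parted by spaces: the finger opening in cm, from 0 to 9.18, then the shift along the tool's x, y, z in cm, then the turn, a rotation vector about the tool's x, y, z in degrees. A call has 1 to 5 rows; each row is the pose to reach, as a shift and turn from the pose commanded when the call began, along the tool's axes at that moment; what a row does not reach only later rows make up. A row lasts 1/8 s, in which the tool goes at most 62.5 mm and 10.7 degrees, less where a joint would pass 70% of its speed; a pose out of reach is approached as far as the arm can. A call with a gripper value outside its range is refused whole. The fingers move at their own pace and stop on an object; FORCE is the grip in N (left out, the last holds). Time passes only in rows, so rows that repeat a pose let the fingers close. It gives the time, the measured TCP pose, the force, the opening and the grip force at its end, in the units of the state.
- telemetry.observe(): the state, without advancing time (a new reading comes with each control period).
- vision.get_image(name): name is "side" or "top" or "wrist"; returns the picture (384x512x3 uint8, red, green, blue); there is no depth.
- vision.camera_info(name): a dict with "fov_y" (degrees; the focal length in pixels is half the picture's height over the tangent of half this angle, whatever the lens; pixels are square), "cx", "cy" (the principal point, pixels), "extrinsics" (4x4, takes a point from camera to world coordinates). Camera axes: x right, y down, z forward; pixel columns grow to the right and rows downward; lengths in m; the calibration is good to about 2 mm. A picture is of the moment at which its call begins: read the wrist's pose just before it. camera_info takes no time and is no camera call; for the wrist camera it gives the pose at the moment of the call.
- job.sign_off(): hands the job in; it is judged then, once.
The state is a dict: "clock": time; "joints": joint angles; "dq": joint speeds; "joint_efforts": joint torques, N m; "position": TCP position; "ee_rot": TCP orientation; "force": force on the tool from outside, world axes, zero at the start; "ft_torque": the same for the moment, N m; "width": opening from 0.0 (shut) to 1.0 (fully open); "gripper_force": force on a finger pad.
Only numpy, scipy, OpenCV 4.12 (cv2) and the standard library are available. Lean on these libraries where they do the work, as an engineer would, in place of code of your own. Each camera call takes 0.05 s, during which the arm holds its last target. There are 200 camera calls.

## Working session

There is one attempt and no reset: what is moved stays moved. The work goes in short steps, Python scripts to look and compute and a shell command to move; the robot and the scene stay as the last step left them, time stands still between calls to the robot, and variables do not carry over. Pictures are saved under pics/ and viewed, at most 14 in all, crops included, and the job is handed in when it is done.

```bash
mkdir -p pics; cat > h.py <<'E'
import numpy as np, cv2
from cell import telemetry, vision, job, arm
def snap(n,fn):
    im=vision.get_image(n); cv2.imwrite('pics/'+fn,im[:,:,::-1]); return im
def ray(n,u,v,z,info=None):
    i=info or vision.camera_info(n); f=192/np.tan(np.radians(i['fov_y'])/2)
    E=np.array(i['extrinsics']); d=E[:3,:3]@np.array([(u-i['cx'])/f,(v-i['cy'])/f,1]); o=E[:3,3]
    return o+d*(z-o[2])/d[2]
def proj(n,p):
    i=vision.camera_info(n); f=192/np.tan(np.radians(i['fov_y'])/2)
    E=np.array(i['extrinsics']); c=E[:3,:3].T@(np.array(p)-E[:3,3]); return i['cx']+f*c[0]/c[2], i['cy']+f*c[1]/c[2]
E
python3 - <<'E'
from h import *
np.set_printoptions(precision=4,suppress=True)
s=telemetry.observe(); print(s['clock'],s['position'],s['ee_rot'],s['width'])
for n in('top','side','wrist'):
    snap(n,n+'0.png'); i=vision.camera_info(n); print(n,i['fov_y'],i['cx'],i['cy'],np.array(i['extrinsics']))
E
```

```text
0.0 [ 0.1718 -0.6004  0.248 ] [-3.1097 -0.4362  0.0005] 0.999858892631729
top 50.905371121101915 251.67545318409697 194.34573641543054 [[-0.0002 -0.994   0.1093  0.4266]
 [-1.      0.0006  0.0038 -0.0229]
 [-0.0038 -0.1093 -0.994   1.0779]
 [ 0.      0.      0.      1.    ]]
side 52.92151736206551 254.69343760732158 186.90245582695334 [[-0.9379 -0.2243  0.2647  0.306 ]
 [-0.347   0.6078 -0.7143  0.6636]
 [-0.0007 -0.7618 -0.6478  0.6553]
 [ 0.      0.      0.      1.    ]]
wrist 60.34407966796216 254.31853021859345 189.8320167217342 [[ 0.276  -0.9133 -0.2996  0.2534]
 [-0.9612 -0.2626 -0.085  -0.5771]
 [-0.0011  0.3114 -0.9503  0.3838]
 [ 0.      0.      0.      1.    ]]
```

View pics/top0.png

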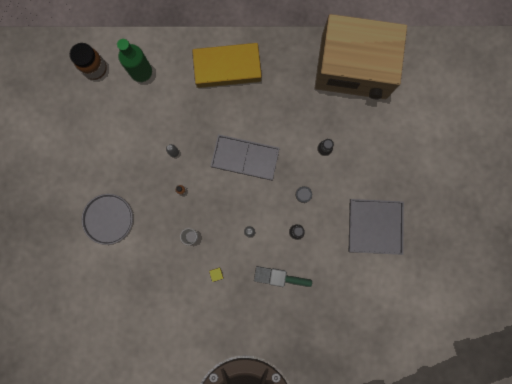

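View pics/side0.png

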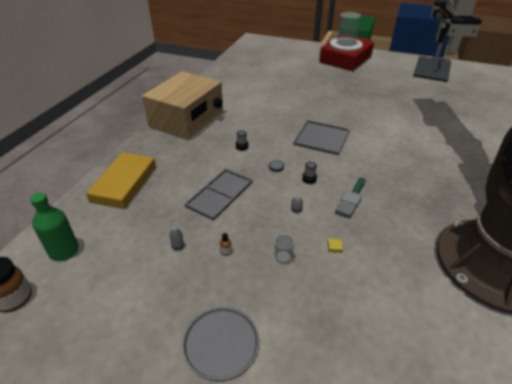

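The top view shows the divided tray at about (246,158), the square tray (376,227), the dish (108,219), the long objective (172,151), the bottle (181,190), the beaker (191,237) and the short objective (250,232). The eyepieces are at (326,147) and (297,232), the filter at (304,194). The side view agrees. Next I take an enlarged crop for exact pixels.

```bash
python3 - <<'E'
from h import *
im=cv2.imread('pics/top0.png')
def c(x0,y0,w,h,k): return cv2.resize(im[y0:y0+h,x0:x0+w],None,fx=k,fy=k,interpolation=cv2.INTER_CUBIC)
def lab(i,t): cv2.putText(i,t,(3,12),0,.4,(0,255,255),1); return i
# 6 patches 40x40 scale 6
P=[(152,131),(230,212),(306,127),(277,212),(284,174),(161,170),(171,217)]
g=[lab(c(x,y,33,33,6),f'{x},{y}') for x,y in P]+[np.zeros((198,198,3),np.uint8)]
cv2.imwrite('pics/crop0.png',np.vstack([np.hstack(g[:4]),np.hstack(g[4:])]))
t=[lab(c(x,y,85,85,3),f'{x},{y}') for x,y in[(204,115),(333,185),(66,177)]]
cv2.imwrite('pics/crop1.png',np.hstack(t))
E
```

```text
(no output)
```

View pics/crop0.png

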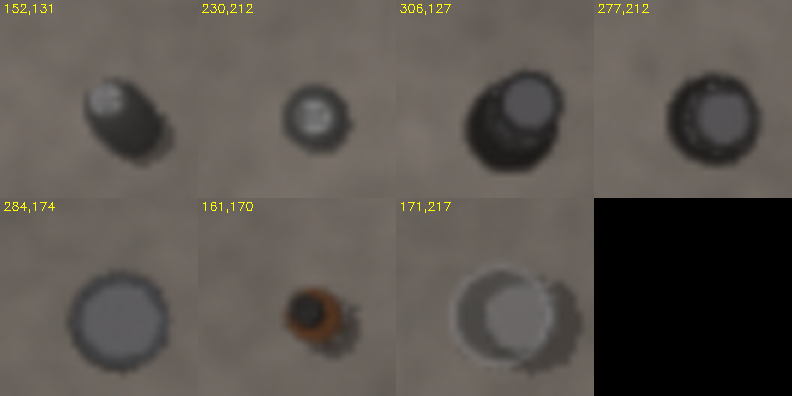

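View pics/crop1.png

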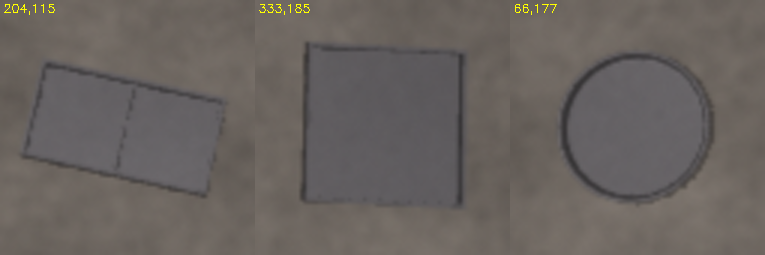

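The crops give top-circle centres of: long nose (169.1,146.8), short nose (248.8,231.1), eyepiece tops (327.7,143.6) and (297.7,231.4), filter (303.6,193.9), bottle cap (178.9,188.6), beaker rim (188.1,236.3). The tray corners are clear too.

```bash
python3 - <<'E'
from h import *
np.set_printoptions(precision=4,suppress=True)
i=vision.camera_info('top')
print({k:v for k,v in i.items() if k not in('extrinsics',)})
T=dict(long=(169.1,146.8,.06),short=(248.75,231.1,.042),eA=(327.7,143.6,.05),eB=(297.7,231.4,.05),filt=(303.6,193.9,.01),bottle=(178.9,188.6,.055),beaker=(188.1,236.3,.055))
for k,(u,v,z) in T.items():
    p=ray('top',u,v,z); print(k,p[:2],'side px',np.array(proj('side',p)))
def cr(pts,x0,y0,ox): return [ray('top',x0+(a-ox+.5)/3-.5,y0+(b+.5)/3-.5,.012) for a,b in pts]
for n,C in(('div',cr([(45,64),(224,101),(207,195),(23,156)],204,115,0)),('sq',cr([(307,43),(463,53),(460,206),(303,201)],333,185,255)),('dish',cr([(561,128),(637,53),(714,128),(637,203)],66,177,510))):
    C=np.array(C)[:,:2]; E=np.roll(C,-1,0)-C
    print(n,C.mean(0),'sides',np.linalg.norm(E,axis=1),'ang',np.degrees(np.arctan2(E[:,1],E[:,0])),'diag',np.linalg.norm(C[0]-C[2]),np.linalg.norm(C[1]-C[3]))
E
```

```text
{'fov_y': 50.905371121101915, 'cx': 251.67545318409697, 'cy': 194.34573641543054}
long [0.6618 0.1935] side px [174.2381 228.4977]
short [ 0.4459 -0.0115] side px [298.2353 197.6363]
eA [ 0.6721 -0.2165] side px [241.7357 133.0838]
eB [ 0.445  -0.1357] side px [311.5793 165.3331]
filt [ 0.5451 -0.1571] side px [276.7214 164.9065]
bottle [0.554 0.167] side px [226.1731 234.5116]
beaker [0.4327 0.1414] side px [285.1685 240.9879]
div [ 0.6431 -0.0015] sides [0.1645 0.0866 0.1679 0.0861] ang [-101.9713  169.5234   77.8576  -12.6969] diag 0.18790904330715313 0.18664052197588313
sq [ 0.4587 -0.3445] sides [0.1377 0.134  0.1366 0.1386] ang [-93.7274 176.5457  88.186   -2.9754] diag 0.19256346128409169 0.19403527433305595
dish [0.4778 0.3608] sides [0.0926 0.0969 0.0926 0.0957] ang [ -44.1408 -133.3312  135.0807   46.6954] diag 0.1350267437142603 0.1322022551645072
```

```bash
cat > go.py <<'E'
import sys; from h import *
from scipy.spatial.transform import Rotation as R
def go(*pts):
    s=telemetry.observe(); Rm=R.from_rotvec(s['ee_rot']).as_matrix(); p=np.array(s['position'])
    print('t',round(s['clock'],2),'p',np.round(p,4),'x',np.round(Rm[:,0],3),'z',np.round(Rm[:,2],3),'w',round(s['width'],3))
    for q in pts: print(q,'->cm',np.round(Rm.T@(np.array(q)-p)*100,2))
if __name__=='__main__': go(*[tuple(map(float,a.split(','))) for a in sys.argv[1:]])
E
python3 go.py .445,-.136,.15
```

```text
t 0.15 p [ 0.1719 -0.6005  0.2481] x [ 0.961  0.275 -0.   ] z [-0.     0.001 -1.   ] w 1.005
(0.445, -0.136, 0.15) ->cm [ 39.04 -37.13   9.85]
```

```bash
python3 -m creep '7 4 -4 1 0 0 0;7 8 -8 2 0 0 0;7 12 -12 3 0 0 0;7 16 -16 4 0 0 0;7 20 -20 5 0 0 0' 15; python3 go.py .445,-.136,.15
```

```text
clock: 0.78
position: [0.3098, -0.3519, 0.1985]
ee_rot: [3.111, 0.436, 0.0]
force: [1.0, -0.2, -0.3]
width: 0.763
gripper_force: 0.0
t 0.78 p [ 0.3098 -0.3519  0.1985] x [0.961 0.275 0.   ] z [ 0. -0. -1.] w 0.763
(0.445, -0.136, 0.15) ->cm [ 18.93 -17.04   4.85]
```

```bash
python3 -m creep '7 4 -4 1 0 0 0;7 8 -8 2 0 0 0;7 13 -12 3 0 0 0;7 19 -17 4.9 0 0 0;7 19 -17 4.9 0 0 0'; python3 - <<'E'
from h import *
from go import go
go((.445,-.136,.15))
snap('wrist','w1.png')
for k,p in dict(eB=(.445,-.1357,.05),filt=(.5451,-.1571,.01),short=(.4459,-.0115,.042)).items(): print(k,np.round(proj('wrist',p)))
E
```

```text
clock: 1.4
position: [0.4467, -0.134, 0.1491]
ee_rot: [-3.109, -0.444, -0.0]
force: [-1.0, -1.5, 0.5]
width: 0.765
gripper_force: 0.0
t 1.4 p [ 0.4467 -0.134   0.1491] x [0.96 0.28 0.  ] z [ 0.     0.001 -1.   ] w 0.765
(0.445, -0.136, 0.15) ->cm [-0.22  0.15 -0.09]
eB [257. 204.]
filt [319.  79.]
short [ 98. 155.]
```

View pics/w1.png

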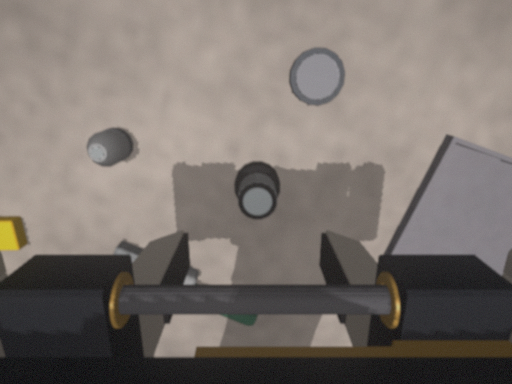

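The wrist view shows eyepiece b's top at (258,202), against (257,204) predicted. The filter is at (317,76) and the short objective at (98,152), all within 3 mm of the top-camera estimates. I go down and grip.

```bash
python3 -m creep '7 -0.1 0.1 4 0 0 0;7 -0.1 0.1 8 0 0 0;7 -0.1 0.1 10.4 0 0 0;7 -0.1 0.1 10.4 0 0 0;2 -0.1 0.1 10.4 0 0 0' 15;python3 -m creep '2 0 0 0 0 0 0;2 0 0 0 0 0 0;2 0 0 0 0 0 0;2 0 0 0 0 0 0';  python3 go.py .43,-.345,.15
```

```text
clock: 2.08
position: [0.4448, -0.1396, 0.0465]
ee_rot: [3.111, 0.436, 0.001]
force: [0.2, -0.3, 0.8]
width: 0.697
gripper_force: 0.0
clock: 2.58
position: [0.4446, -0.1391, 0.046]
ee_rot: [3.111, 0.437, 0.001]
force: [-1.4, 0.6, 4.5]
width: 0.32
gripper_force: 15.0
t 2.58 p [ 0.4446 -0.1391  0.046 ] x [0.961 0.275 0.   ] z [ 0. -0. -1.] w 0.32
(0.43, -0.345, 0.15) ->cm [ -7.07  19.4  -10.4 ]
```

```bash
python3 -m creep '2 0 0 -2 0 0 0;2 0 0 -5 0 0 0;2 -2 5 -6 0 0 0;2 -4 10 -6 0 0 0;2 -6 15 -6 0 0 0' 20; python3 go.py .43,-.345,.051
```

```text
clock: 3.2
position: [0.4277, -0.3014, 0.106]
ee_rot: [3.111, 0.437, 0.0]
force: [0.4, 1.0, -0.1]
width: 0.323
gripper_force: 20.0
t 3.2 p [ 0.4277 -0.3014  0.106 ] x [0.961 0.276 0.   ] z [ 0. -0. -1.] w 0.323
(0.43, -0.345, 0.051) ->cm [-0.99  4.25  5.5 ]
```

```bash
python3 -m creep '2 -1 4.2 0 0 0 0;2 -1 4.2 3 0 0 0;2 -1 4.2 4.8 0 0 0;2 -1 4.2 5.3 0 0 0;2 -1 4.2 5.5 0 0 0'; python3 -m creep '2 0 0 0.1 0 0 0;2 0 0 0.15 0 0 0;2 0 0 0.15 0 0 0'
```

```text
clock: 3.82
position: [0.4301, -0.3428, 0.0508]
ee_rot: [-3.111, -0.437, 0.0]
force: [0.9, -1.0, -1.3]
width: 0.322
gripper_force: 20.0
clock: 4.2
position: [0.4304, -0.3431, 0.05]
ee_rot: [3.11, 0.436, 0.001]
force: [-1.0, 0.4, 6.4]
width: 0.329
gripper_force: 20.0
```

```bash
python3 -m creep '5.5 0 0 0 0 0 0;5.5 0 0 0 0 0 0;5.5 0 0 -1 0 0 0;5.5 0 0 -5 0 0 0;7 0 0 -8 0 0 0'; python3 go.py .672,-.2165,.13 .672,-.2165,.046
```

```text
clock: 4.82
position: [0.4302, -0.3431, 0.1311]
ee_rot: [3.111, 0.436, 0.001]
force: [0.1, 0.6, 0.0]
width: 0.665
gripper_force: 0.0
t 4.83 p [ 0.4302 -0.3431  0.1311] x [0.961 0.275 0.001] z [ 0.001 -0.    -1.   ] w 0.665
(0.672, -0.2165, 0.13) ->cm [26.73 -5.52  0.12]
(0.672, -0.2165, 0.046) ->cm [26.72 -5.52  8.52]
```

```bash
python3 -m creep '7 6 -1.2 0 0 0 0;7 12 -2.5 0 0 0 0;7 18 -4 0 0 0 0;7 24 -5 0 0 0 0;7 26.7 -5.5 0 0 0 0'; python3 - <<'E'
from h import *
from go import go
im=snap('wrist','w2.png'); go((.672,-.2165,.046)); print(proj('wrist',(.672,-.2165,.05)))
E
```

```text
clock: 5.45
position: [0.6746, -0.213, 0.1298]
ee_rot: [-3.109, -0.442, -0.003]
force: [-1.7, -0.6, 0.2]
width: 0.765
gripper_force: 0.0
t 5.5 p [ 0.6766 -0.2111  0.1296] x [0.96  0.28  0.004] z [ 0.003  0.003 -1.   ] w 0.76
(0.672, -0.2165, 0.046) ->cm [-0.62  0.41  8.36]
(np.float64(260.2179026428535), np.float64(217.59873783216872))
```

View pics/w2.png

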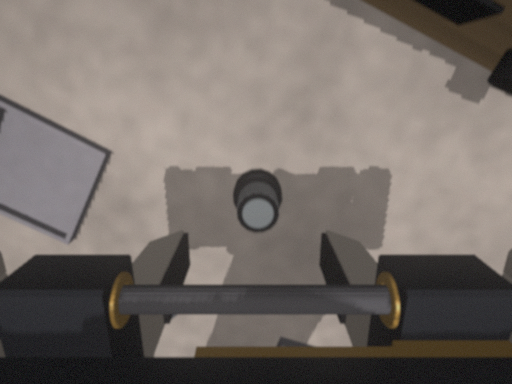

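Eyepiece a's top is at (258,212), against (260,218) predicted, so it lies about 3 mm further ahead in tool x. I correct for that.

```bash
python3 -m creep '7 0.3 0 4 0 0 0;7 0.3 0 7 0 0 0;7 0.3 0 8.4 0 0 0;7 0.3 0 8.4 0 0 0;2 0.3 0 8.4 0 0 0' 15;python3 -m creep '2 0 0 0 0 0 0;2 0 0 0 0 0 0;2 0 0 0 0 0 0;2 0 0 0 0 0 0';  python3 go.py .49,-.345,.11
```

```text
clock: 6.12
position: [0.6753, -0.2161, 0.0468]
ee_rot: [3.11, 0.436, 0.003]
force: [0.8, -0.6, -0.0]
width: 0.696
gripper_force: 0.0
clock: 6.62
position: [0.6745, -0.2158, 0.0454]
ee_rot: [3.111, 0.436, 0.0]
force: [-0.7, -0.7, 2.0]
width: 0.321
gripper_force: 15.0
t 6.62 p [ 0.6745 -0.2158  0.0454] x [0.961 0.275 0.   ] z [ 0. -0. -1.] w 0.321
(0.49, -0.345, 0.11) ->cm [-21.29   7.34  -6.46]
```

```bash
python3 -m creep '2 0 0 -2 0 0 0;2 0 0 -6 0 0 0;2 -5 1.5 -7.5 0 0 0;2 -10.5 3.5 -7.5 0 0 0;2 -16 5.5 -7.5 0 0 0' 20; python3 go.py .49,-.345,.0504
```

```text
clock: 7.25
position: [0.5348, -0.3138, 0.122]
ee_rot: [3.11, 0.437, 0.002]
force: [0.0, -0.5, -0.8]
width: 0.322
gripper_force: 20.0
t 7.25 p [ 0.5348 -0.3138  0.122 ] x [0.961 0.275 0.001] z [ 0.002 -0.001 -1.   ] w 0.322
(0.49, -0.345, 0.0504) ->cm [-5.17  1.76  7.15]
```

```bash
python3 -m creep '2 -5.2 1.8 0 0 0 0;2 -5.2 1.8 4 0 0 0;2 -5.2 1.8 6.5 0 0 0;2 -5.2 1.8 6.9 0 0 0;2 -5.2 1.8 7.1 0 0 0'; python3 -m creep '2 0 0 0.1 0 0 0;2 0 0 0.15 0 0 0;2 0 0 0.15 0 0 0'
```

```text
clock: 7.88
position: [0.4915, -0.3445, 0.0504]
ee_rot: [3.11, 0.437, 0.002]
force: [0.3, -0.3, -0.6]
width: 0.321
gripper_force: 20.0
clock: 8.25
position: [0.4916, -0.3446, 0.0493]
ee_rot: [3.11, 0.437, 0.003]
force: [-1.5, 1.6, 6.6]
width: 0.324
gripper_force: 20.0
```

```bash
python3 -m creep '5 0 0 0 0 0 0;5 0 0 0 0 0 0;5 0 0 -1 0 0 0;5 0 0 -5 0 0 0;7 0 0 -7 0 0 0'; python3 go.py .547,-.157,.1 .547,-.157,.0245
```

```text
clock: 8.88
position: [0.4915, -0.3447, 0.1203]
ee_rot: [3.11, 0.436, 0.003]
force: [-0.4, 0.1, -0.7]
width: 0.607
gripper_force: 0.0
t 8.88 p [ 0.4915 -0.3447  0.1203] x [0.961 0.275 0.002] z [ 0.002 -0.001 -1.   ] w 0.607
(0.547, -0.157, 0.1) ->cm [ 10.49 -16.53   2.01]
(0.547, -0.157, 0.0245) ->cm [ 10.48 -16.54   9.56]
```

```bash
python3 -m creep '8 3.2 -5 0 0 0 0;8 6.4 -10 0.5 0 0 0;8 9.5 -15 2 0 0 0;8 10.5 -16.5 2 0 0 0;8 10.5 -16.5 2 0 0 0'; python3 - <<'E'
from h import *
from go import go
im=snap('wrist','w3.png'); go((.547,-.157,.0245)); print(proj('wrist',(.547,-.157,.01)))
E
```

```text
clock: 9.5
position: [0.5468, -0.1557, 0.0982]
ee_rot: [3.111, 0.44, 0.001]
force: [0.2, -0.2, -0.3]
width: 0.874
gripper_force: 0.0
t 9.55 p [ 0.5463 -0.1578  0.0982] x [0.961 0.275 0.   ] z [ 0.    -0.001 -1.   ] w 0.874
(0.547, -0.157, 0.0245) ->cm [ 0.09 -0.06  7.37]
(np.float64(253.56053319713635), np.float64(203.84451497608745))
```

View pics/w3.png

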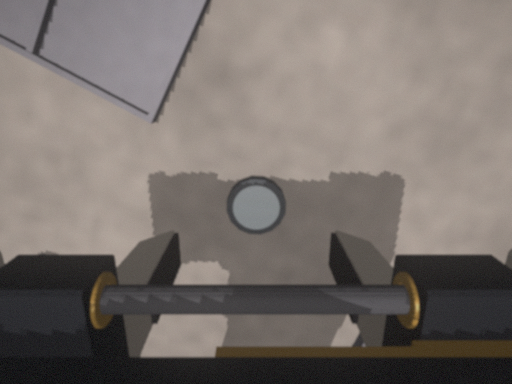

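The filter is at (256,204), against (254,204) predicted, so the gripper is aligned. I go down to it.

```bash
python3 -m creep '8 0 0 3 0 0 0;8 0 0 6 0 0 0;8 0 0 7 0 0 0;8 0 0 7.4 0 0 0;3.5 0 0 7.4 0 0 0' 15;python3 -m creep '3.5 0 0 0 0 0 0;3.5 0 0 0 0 0 0;3.5 0 0 0 0 0 0;3.5 0 0 0 0 0 0';  python3 go.py .478,.361,.1
```

```text
clock: 10.18
position: [0.5466, -0.1575, 0.0244]
ee_rot: [3.111, 0.435, 0.001]
force: [-0.7, -0.6, 0.7]
width: 0.807
gripper_force: 0.0
clock: 10.68
position: [0.5464, -0.1568, 0.024]
ee_rot: [3.111, 0.437, 0.001]
force: [-0.5, -0.2, 3.0]
width: 0.471
gripper_force: 15.0
t 10.68 p [ 0.5464 -0.1568  0.024 ] x [0.961 0.275 0.   ] z [ 0. -0. -1.] w 0.471
(0.478, 0.361, 0.1) ->cm [  7.67 -51.66  -7.61]
```

```bash
python3 -m creep '3.5 0 0 -2 0 0 0;3.5 0 0 -6 0 0 0;3.5 1 -4 -9 0 0 0;3.5 2 -9 -10 0 0 0;3.5 3 -14.5 -10 0 0 0' 20; python3 -m creep '3.5 1 -6 0 0 0 0;3.5 2 -12 0 0 0 0;3.5 3 -18 0 0 0 0;3.5 4 -24 0 0 0 0;3.5 4 -30 0 0 0 0'; python3 go.py .478,.361,.0286
```

```text
clock: 11.3
position: [0.5358, -0.0081, 0.1249]
ee_rot: [3.111, 0.434, 0.004]
force: [0.4, -0.6, -0.5]
width: 0.47
gripper_force: 20.0
clock: 11.92
position: [0.491, 0.2923, 0.1237]
ee_rot: [-3.111, -0.436, -0.001]
force: [0.3, -0.7, 0.0]
width: 0.466
gripper_force: 20.0
t 11.93 p [0.491  0.2923 0.1237] x [0.962 0.275 0.001] z [ 0.001  0.    -1.   ] w 0.466
(0.478, 0.361, 0.0286) ->cm [ 0.63 -6.96  9.51]
```

```bash
python3 -m creep '3.5 0.6 -6 0 0 0 0;3.5 0.6 -7 4 0 0 0;3.5 0.6 -7 8 0 0 0;3.5 0.6 -7 9.2 0 0 0;3.5 0.6 -7 9.4 0 0 0'; python3 -m creep '3.5 0 0 0.1 0 0 0;3.5 0 0 0.2 0 0 0;3.5 0 0 0.2 0 0 0'
```

```text
clock: 12.55
position: [0.4776, 0.3589, 0.0296]
ee_rot: [3.111, 0.436, -0.001]
force: [-0.3, 0.1, -0.8]
width: 0.471
gripper_force: 20.0
clock: 12.92
position: [0.478, 0.3594, 0.0285]
ee_rot: [-3.111, -0.436, -0.002]
force: [-0.5, -0.6, -0.9]
width: 0.471
gripper_force: 20.0
```

```bash
python3 -m creep '3.5 0 0 0.08 0 0 0;3.5 0 0 0.12 0 0 0;3.5 0 0 0.12 0 0 0'
```

```text
clock: 13.3
position: [0.478, 0.3594, 0.0279]
ee_rot: [-3.111, -0.436, -0.002]
force: [-2.3, -3.1, 13.8]
width: 0.474
gripper_force: 20.0
```

```bash
python3 -m creep '6 0 0 0 0 0 0;6 0 0 0 0 0 0;6 0 0 -1 0 0 0;6 0 0 -5 0 0 0;7 0 0 -10 0 0 0'; python3 go.py .663,.1935,.13 .663,.1935,.037
```

```text
clock: 13.92
position: [0.477, 0.3588, 0.1273]
ee_rot: [3.11, 0.437, -0.003]
force: [1.0, 0.9, 0.9]
width: 0.72
gripper_force: 0.0
t 13.93 p [0.477  0.3588 0.1273] x [ 0.961  0.275 -0.002] z [-0.002 -0.001 -1.   ] w 0.72
(0.663, 0.1935, 0.13) ->cm [13.33 21.01 -0.28]
(0.663, 0.1935, 0.037) ->cm [13.34 21.    9.02]
```

```bash
python3 -m creep '7 3 5 0 0 0 0;7 6 10 0 0 0 0;7 9.5 15 0 0 0 0;7 13 20.5 0 0 0 0;7 13.3 21 0 0 0 0'; python3 -m creep '7 0 0 0 0 0 0'; python3 - <<'E'
from h import *
from go import go
im=snap('wrist','w4.png'); go((.663,.1935,.037)); print(proj('wrist',(.663,.1935,.06)),proj('wrist',(.554,.167,.055)))
E
```

```text
clock: 14.55
position: [0.667, 0.1876, 0.1266]
ee_rot: [3.11, 0.424, 0.003]
force: [-0.2, 0.3, 0.2]
width: 0.762
gripper_force: 0.0
clock: 14.68
position: [0.6634, 0.1935, 0.1266]
ee_rot: [-3.111, -0.434, 0.0]
force: [-0.2, 0.6, -0.5]
width: 0.76
gripper_force: 0.0
t 14.72 p [0.6624 0.1951 0.1266] x [ 0.961  0.276 -0.   ] z [-0.001  0.001 -1.   ] w 0.763
(0.663, 0.1935, 0.037) ->cm [0.02 0.18 8.96]
(np.float64(257.13201480548526), np.float64(216.29855068744055)) (np.float64(250.69765191782668), np.float64(346.3763783069062))
```

View pics/w4.png

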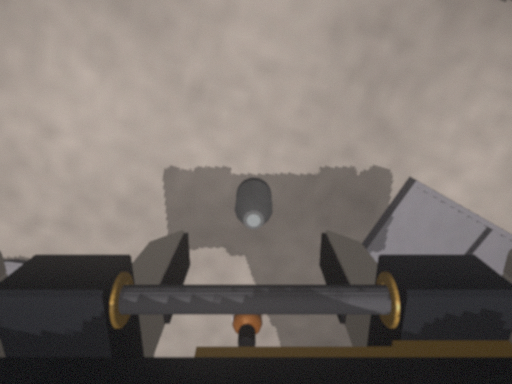

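The long objective's nose is at (254,220), against (257,216) predicted, so about 2 mm off. The bottle at (247,330) is well clear behind. I apply a small correction and go down.

```bash
python3 -m creep '7 -0.2 -0.1 3 0 0 0;7 -0.2 -0.1 7 0 0 0;7 -0.2 -0.1 9 0 0 0;7 -0.2 -0.1 9 0 0 0;2 -0.2 -0.1 9 0 0 0' 20;python3 -m creep '2 0 0 0 0 0 0;2 0 0 0 0 0 0;2 0 0 0 0 0 0;2 0 0 0 0 0 0';  python3 go.py .652,.039,.12
```

```text
clock: 15.35
position: [0.6617, 0.1953, 0.038]
ee_rot: [-3.11, -0.437, -0.003]
force: [0.1, 0.4, -0.2]
width: 0.699
gripper_force: 0.0
clock: 15.85
position: [0.6612, 0.1942, 0.0367]
ee_rot: [3.111, 0.436, 0.001]
force: [-1.0, -0.1, 0.9]
width: 0.294
gripper_force: 20.0
t 15.85 p [0.6612 0.1942 0.0367] x [0.961 0.275 0.   ] z [ 0. -0. -1.] w 0.294
(0.652, 0.039, 0.12) ->cm [-5.15 14.67 -8.32]
```

```bash
python3 -m creep '2 0 0 -2 0 0 0;2 -1 3 -5 0 0 0;2 -3 8 -5 0 0 0;2 -4.5 13 -5 0 0 0;2 -5.2 14.7 -5 0 0 0' 25; python3 -m creep '2 0 0 0 0 0 0;2 0 0 0.5 0 0 0'; python3 go.py .652,.039,.0412
```

```text
clock: 16.48
position: [0.6518, 0.0335, 0.0877]
ee_rot: [3.11, 0.428, 0.001]
force: [-0.9, 0.5, -0.7]
width: 0.297
gripper_force: 25.0
clock: 16.73
position: [0.652, 0.0415, 0.0822]
ee_rot: [-3.109, -0.44, -0.003]
force: [-0.2, 0.8, -1.3]
width: 0.298
gripper_force: 25.0
t 16.73 p [0.652  0.0415 0.0822] x [0.961 0.277 0.002] z [ 0.001  0.002 -1.   ] w 0.298
(0.652, 0.039, 0.0412) ->cm [-0.08  0.25  4.1 ]
```

```bash
python3 -m creep '2 0 0 2 0 0 0;2 0 0 3.5 0 0 0;2 0 0 4 0 0 0;2 0 0 4.15 0 0 0;2 0 0 4.15 0 0 0'; python3 -m creep '2 0 0 0.1 0 0 0;2 0 0 0.1 0 0 0'
```

```text
clock: 17.35
position: [0.6503, 0.0395, 0.0406]
ee_rot: [-3.111, -0.437, 0.003]
force: [-8.3, 0.5, 13.4]
width: 0.295
gripper_force: 25.0
clock: 17.6
position: [0.6505, 0.0396, 0.0405]
ee_rot: [-3.111, -0.437, 0.003]
force: [-10.4, -0.1, 22.3]
width: 0.298
gripper_force: 25.0
```

```bash
python3 -m creep '2 0 0 -0.1 0 0 0;4.5 0 0 -0.1 0 0 0;4.5 0 0 -0.1 0 0 0;4.5 0 0 -2 0 0 0;5 0 0 -6 0 0 0'; python3 go.py .446,-.0115,.1 .446,-.0115,.032
```

```text
clock: 18.23
position: [0.6505, 0.0385, 0.0989]
ee_rot: [-3.111, -0.437, 0.005]
force: [0.3, -0.4, 0.5]
width: 0.53
gripper_force: 0.0
t 18.23 p [0.6505 0.0385 0.0989] x [ 0.961  0.275 -0.003] z [-0.003 -0.    -1.   ] w 0.53
(0.446, -0.0115, 0.1) ->cm [-21.04  -0.82  -0.04]
(0.446, -0.0115, 0.032) ->cm [-21.02  -0.81   6.76]
```

```bash
python3 -m creep '7 -2 0 -2 0 0 0;7 -8 0 -2 0 0 0;7 -14 -0.5 -2 0 0 0;7 -20 -0.8 -1 0 0 0;7 -21 -0.8 0 0 0 0'; python3 -m creep '7 0 0 0 0 0 0;7 0 0 0 0 0 0'; python3 - <<'E'
from h import *
from go import go
im=snap('wrist','w5.png'); go((.446,-.0115,.032)); print(proj('wrist',(.446,-.0115,.042)))
E
```

```text
clock: 18.85
position: [0.4435, -0.0127, 0.0996]
ee_rot: [3.11, 0.435, -0.003]
force: [1.1, 0.2, 0.7]
width: 0.763
gripper_force: 0.0
clock: 19.1
position: [0.4497, -0.0108, 0.0998]
ee_rot: [-3.111, -0.437, -0.004]
force: [0.4, 0.2, 0.2]
width: 0.762
gripper_force: 0.0
t 19.15 p [ 0.4495 -0.0108  0.0997] x [0.961 0.276 0.002] z [ 0.002  0.001 -1.   ] w 0.763
(0.446, -0.0115, 0.032) ->cm [-0.37 -0.03  6.76]
(np.float64(254.02755744841954), np.float64(227.33973348016002))
```

View pics/w5.png

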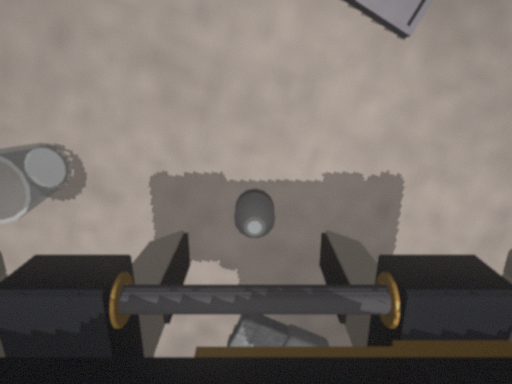

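The short objective's nose is at (255,227), which matches (254,227) predicted. The spatula behind is clear. I go down.

```bash
python3 -m creep '7 -0.35 0 3 0 0 0;7 -0.35 0 6 0 0 0;7 -0.35 0 6.75 0 0 0;7 -0.35 0 6.75 0 0 0;2 -0.35 0 6.75 0 0 0' 20;python3 -m creep '2 0 0 0 0 0 0;2 0 0 0 0 0 0;2 0 0 0 0 0 0;2 0 0 0 0 0 0';  python3 go.py .634,-.042,.09
```

```text
clock: 19.77
position: [0.445, -0.0121, 0.0324]
ee_rot: [3.111, 0.436, 0.002]
force: [0.6, -0.9, -0.4]
width: 0.698
gripper_force: 0.0
clock: 20.27
position: [0.4441, -0.0123, 0.0316]
ee_rot: [3.111, 0.436, 0.0]
force: [-0.3, 0.0, 2.6]
width: 0.297
gripper_force: 20.0
t 20.27 p [ 0.4441 -0.0123  0.0316] x [0.961 0.275 0.   ] z [ 0. -0. -1.] w 0.297
(0.634, -0.042, 0.09) ->cm [17.44  8.08 -5.83]
```

```bash
python3 -m creep '2 0 0 -2 0 0 0;2 2 2 -6 0 0 0;2 7 5 -6 0 0 0;2 12 8 -6 0 0 0;2 17 8.4 -6 0 0 0' 25; python3 -m creep '2 0.2 0 0 0 0 0;2 0.2 0 0 0 0 0'; python3 go.py .633,-.046,.0362
```

```text
clock: 20.9
position: [0.6322, -0.0497, 0.0913]
ee_rot: [3.11, 0.43, -0.001]
force: [0.8, -0.2, -2.2]
width: 0.295
gripper_force: 25.0
clock: 21.15
position: [0.6316, -0.0456, 0.0907]
ee_rot: [-3.111, -0.437, 0.003]
force: [-0.3, -0.4, -1.5]
width: 0.298
gripper_force: 25.0
t 21.15 p [ 0.6316 -0.0456  0.0907] x [ 0.961  0.276 -0.002] z [-0.002 -0.    -1.   ] w 0.298
(0.633, -0.046, 0.0362) ->cm [0.14 0.08 5.45]
```

```bash
python3 -m creep '2 0.1 0.1 2 0 0 0;2 0.1 0.1 4.5 0 0 0;2 0.1 0.1 5.2 0 0 0;2 0.1 0.1 5.4 0 0 0;2 0.1 0.1 5.45 0 0 0'; python3 -m creep '2 0 0 0.05 0 0 0;2 0 0 0.05 0 0 0'
```

```text
clock: 21.78
position: [0.634, -0.0465, 0.0375]
ee_rot: [3.111, 0.436, 0.001]
force: [0.1, 0.8, -1.3]
width: 0.294
gripper_force: 25.0
clock: 22.02
position: [0.634, -0.0465, 0.037]
ee_rot: [3.111, 0.436, 0.001]
force: [-0.3, 0.2, -1.1]
width: 0.298
gripper_force: 25.0
```

```bash
python3 -m creep '2 0 0 0.08 0 0 0;2 0 0 0.13 0 0 0;2 0 0 0.17 0 0 0;2 0 0 0.17 0 0 0'
```

```text
clock: 22.52
position: [0.6339, -0.0465, 0.0357]
ee_rot: [3.111, 0.436, 0.001]
force: [-3.0, 0.5, 8.3]
width: 0.296
gripper_force: 25.0
```

Contact. I release, lift, back away and check.

```bash
python3 -m creep '4.5 0 0 0 0 0 0;4.5 0 0 0 0 0 0;4.5 0 0 -2 0 0 0;4.5 0 0 -6 0 0 0;5 0 0 -10 0 0 0'; python3 -m creep '5 -5 0 -4 0 0 0;5 -10 0 -8 0 0 0;5 -16 0 -10 0 0 0;5 -20 0 -10 0 0 0;5 -20 0 -10 0 0 0'; python3 - <<'E'
from h import *
a=snap('top','top2.png'); b=snap('side','side2.png')
k=cv2.INTER_CUBIC
t=cv2.resize(a[125:265,60:420,::-1],(792,308),interpolation=k)
s=cv2.resize(b[110:390,150:380,::-1],None,fx=1.04,fy=1.04)
c=np.hstack([cv2.resize(b[160:225,175:265,::-1],(396,286),interpolation=k),cv2.resize(b[110:165,285:361,::-1],(396,286),interpolation=k)])
cv2.imwrite('pics/fin.png',np.vstack([t,c]))
E
```

```text
clock: 23.15
position: [0.6338, -0.0463, 0.1371]
ee_rot: [-3.111, -0.437, -0.001]
force: [0.5, -0.5, -0.4]
width: 0.531
gripper_force: 0.0
clock: 23.78
position: [0.4389, -0.1026, 0.2365]
ee_rot: [3.11, 0.432, 0.001]
force: [1.2, -0.4, -0.4]
width: 0.541
gripper_force: 0.0
```

View pics/fin.png

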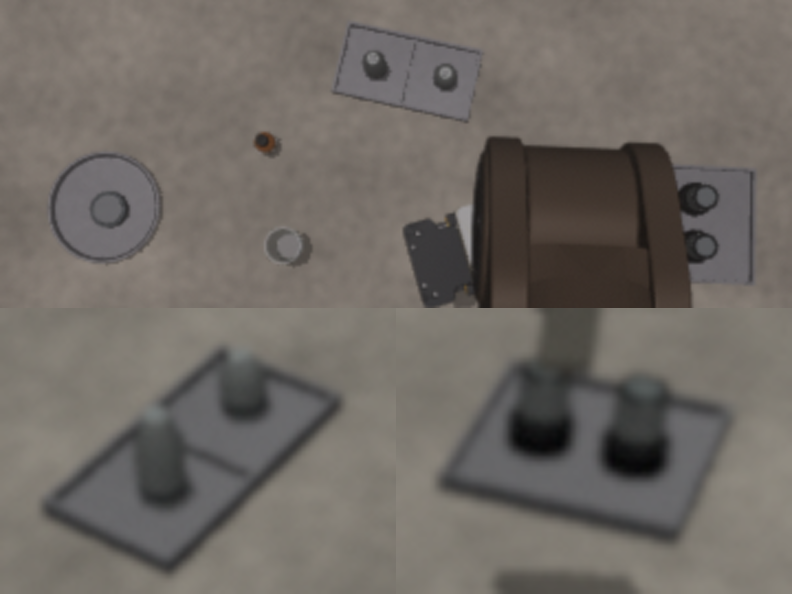

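All five parts are in place: the objectives stand one per bay at (375,63) and (445,77) in the picture, both eyepieces stand at (705,197) and (705,246), and the filter is flat at (109,208). The beaker and bottle have not moved.

```bash
python3 -m creep '5 0 0 0 0 0 0;5 0 0 0 0 0 0;5 0 0 0 0 0 0;5 0 0 0 0 0 0' && python3 -c "
from cell import job
print(job.sign_off())"
```

```text
clock: 24.38
position: [0.4416, -0.1013, 0.2346]
ee_rot: [-3.111, -0.437, 0.001]
force: [-0.2, 0.1, -0.1]
width: 0.545
gripper_force: 0.0
the job is handed in; nothing more can be done
None
```

I handed the job in at about 24 s; no verdict came back, but the last pictures show both objectives upright one per bay, both eyepieces upright in the square tray, the filter flat in the dish, and the beaker and bottle where they were.

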